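# Roll the roller to the line and chock it

### The arm

A 6-joint arm with a two-finger parallel gripper is mounted at the origin on a cart in front of the work surface, level with it; the furniture and walls round the work are solid. World frame = base frame: x ahead of the robot, y to its left, z up, the work surface at z = 0. Lengths are in m, angles in rad, forces in N, time in s.
With the tool pointing down it reaches from about 0.425 to 0.95 m from the base axis. Payload 3.5 kg.
Tool frame: the origin (TCP) lies at the very end of the fingers, on their centre line; the grasp point (between the pads) lies 19 mm behind it (ctrl.grip_point_offset is the distance from the TCP to the grasp point, in m); z points along the fingers, y is the line along which they close (so a half turn about z gives the same grasp; the last joint's range is limited). The gripper opens to 85 mm and grips with 20 to 120 N. Pads are 22 mm wide; open, the fingers measure 114 mm over their backs; the gripper's body (76 mm by 85 mm) begins 54 mm behind the grasp point. The pads swing forward as they close: fully open they stand 13 mm farther back than shut.
Start: joints at [1.115, 0.286, 1.577, -0, 1.279, -0.15], TCP at [0.203, 0.644, 0.231] pointing down, gripper open.
Joint ranges: [-2.77, 2.77], [-0.9, 2.22], [0.21, 2.48], [-1.53, 4.67], [0.24, 2.81], [-2.84, 2.84]. Speed limits (rad/s): [2.79, 2.79, 3.14, 3.14, 3.14, 3.14].

### API

Orientations are given as a unit quaternion [x, y, z, w].
In Python, from plant import telemetry, vision, ctrl gives the robot as it stands.
- The arm moves only by the tool arm_command, never from a script. Its argument "series" is one flat list of numbers, 7 for each row, row after row: the shift along the tool's x, y, z in cm, then the turn, a rotation vector about the tool's x, y, z in degrees, then the closure, from 0 (fully open) to 1 (shut). A call has 1 to 10 rows; each row is the pose to reach, as a shift and turn from the pose commanded when the call began, along the tool's axes at that moment; what a row does not reach only later rows make up. A row lasts 1/12 s, in which the tool goes at most 41.7 mm and 7.16 degrees, less where a joint would pass 70% of its speed; a pose out of reach is approached as far as the arm can. A call with a gripper value outside its range is refused whole. The fingers move at their own pace and stop on an object; "force" is the grip in N (left out, the last holds). Time passes only in rows, so rows that repeat a pose let the fingers close. It gives the time, the measured TCP pose, the force, the opening and the grip force at its end, in the units of the state.
- telemetry.get_state(): the state, without advancing time (a new reading comes with each control period).
- vision.read_camera(name): name is "scene" or "side" or "wrist"; returns a dict with "color" (400x640x3 uint8, blue, green, red), "K" (3x3 intrinsics, pixels), "D" ([k1, k2, p1, p2, k3] as OpenCV has them; the pictures are not rectified), "rvec" (rotation vector, rad) and "tvec" (3), from world to camera coordinates, as OpenCV has them; the wrist camera has in their place "T_tool_cam" (4x4, takes a point from camera to tool coordinates, whose origin is the TCP and whose axes are the flange's). Camera axes: x right, y down, z forward; pixel columns grow to the right and rows downward; lengths in m; the calibration is good to about 2 mm. A picture is of the moment at which its call begins: read the wrist's pose just before it. There is no depth.
- ctrl.sign_off(): hands the job in; it is judged then, once.
The state is a dict: "time": time; "qpos": joint angles; "dq": joint speeds; "joint_efforts": joint torques, N m; "eef_pos": TCP position; "tcp_rot": TCP orientation; "contact_force": force on the tool from outside, world axes, zero at the start; "wrist_torque": the same for the moment, N m; "opening": opening from 0.0 (shut) to 1.0 (fully open); "finger_force": force on a finger pad.
Only numpy, scipy, OpenCV 4.12 (cv2) and the standard library are available. Lean on these libraries where they do the work, as an engineer would, in place of code of your own. Each camera call takes 0.05 s, during which the arm holds its last target. There are 200 camera calls.

### The job

Pick up the wedge-shaped chock and, with its flat sole resting lightly on top of the metal roller, roll the roller along the mat until it lies square over the printed line, with its middle near the middle of the line. Then set the chock flat on the mat with its thin edge tucked in snugly against the middle of the roller, and let go. Do not lift the roller or touch it with the fingers, and leave the tape roll and the timer alone.

Things in the scene. Friction and masses are not known exactly. Their poses are not given: they have to be found in the camera images.
- roller: Loose metal roller, 0.45 kg: sleeve 60 mm in diameter, 140 mm long, with 14 mm shaft stubs 13 mm long at both ends. Lies on the mat. Origin mid-axis, 30 mm above the mat (world z 0.032); x along the axis; y and z turn as it rolls, z is up at the start. Stops soon when left alone. A chock pressed on it with 1 to 5 N does not slip: the roller moves half as far as the chock.
- chock: Loose dark rubber wedge, 0.16 kg, 120 (x) x 44 (y) x 36 mm high. Origin at the centre of its flat sole, z up. Flat top from x = -58 to +20 mm; then a slope down to the thin edge, 3 mm high, at x = +60. Grip it across 44 mm. Starts on the bench left or right of the mat. Tucked against the roller, its origin is 74 mm from the roller's axis along x; a quick nudge rolls it away.
- toe (a point): The middle of the chock's thin edge, at sole level: 60 mm from the chock's origin along its +x.
- mark: Thin black line printed on the mat, 190 mm long and 4 mm wide with a short cross tick at each end; not raised. Origin at its middle, on the mat's surface; x runs along the line. It can lie to the left or to the right of the roller, 105 to 195 mm from it.
- mat: Fixed flat light grey mat, 200 mm (x) by 440 mm (y), 2 mm thick. Origin at the centre of its underside, on the bench; its upper face is at z = 0.002 m. Its y is the long way, roughly the way the roller rolls.
- tape: Roll of lab tape lying flat on the bench on the other side of the mat from the chock, 61 mm in diameter, 25 mm high, origin at the centre of its underside. To be left alone.
- timer: Small bench timer, 62 x 66 x 18 mm, behind the mat, origin at the centre of its underside. To be left alone.
Not all that is in view belongs to the job. There is more than one size of the chock; the job needs the larger.

How it is judged:
By the outcome, as a careful person would: the job done as asked, in the order asked, and still so for the second after the job is handed in, with the robot touching nothing.
It also fails if it takes over 61 s, if anything falls off the work surface, if the arm or the gripper's body presses on something with over 40 N, if the wrist force passes 120 N, or if a joint passes its speed limit or range.

## Working session

There is one attempt and no reset: what is moved stays moved. The work goes in short steps, Python scripts to look and compute and a tool call to move; the robot and the scene stay as the last step left them, time stands still between calls to the robot, and variables do not carry over. Pictures are saved under pics/ and viewed, at most 10 in all, crops included, and the job is handed in when it is done.

Besides the shell and the picture viewer there is one more tool, called after "Request:" as name(argument=value, ...) on one line, values as JSON. arm_command: Moves the arm, as the interface text tells. Its arguments: {"type":"object","properties":{"series":{"type":"array","items":{"type":"number"}},"force":{"type":"number"}},"required":["series"]}

```bash
ls; mkdir -p pics; cat > h.py <<'E'
import numpy as np, cv2
from scipy.spatial.transform import Rotation as R
from plant import telemetry, vision, ctrl
def shot(name):
    s=telemetry.get_state(); c=vision.read_camera(name)
    K=np.array(c["K"]);D=np.array(c["D"])
    if name=="wrist":
        T=np.eye(4);T[:3,:3]=R.from_quat(s["tcp_rot"]).as_matrix();T[:3,3]=s["eef_pos"]
        M=T@np.array(c["T_tool_cam"])
    else:
        E=np.eye(4);E[:3,:3]=cv2.Rodrigues(np.array(c["rvec"],float))[0];E[:3,3]=np.ravel(c["tvec"])
        M=np.linalg.inv(E)
    return c["color"],K,D,M
def ray(uv,K,D,M,z):
    p=cv2.undistortPoints(np.array(uv,float).reshape(-1,1,2),K,D).reshape(-1,2)
    d=np.c_[p,np.ones(len(p))]@M[:3,:3].T
    o=M[:3,3]
    return o+d*((z-o[2])/d[:,2])[:,None]
def proj(P,K,D,M):
    E=np.linalg.inv(M)
    return cv2.projectPoints(np.array(P,float).reshape(-1,1,3),cv2.Rodrigues(E[:3,:3])[0],E[:3,3],K,D)[0].reshape(-1,2)
E
python3 - <<'E'
from h import *
s=telemetry.get_state();print({k:np.round(v,3).tolist() for k,v in s.items()})
print(R.from_quat(s["tcp_rot"]).as_matrix().round(3), ctrl.grip_point_offset)
for n in("scene","side","wrist"):
    im,K,D,M=shot(n);print(n,M.round(3).tolist(),K[0,0]);cv2.imwrite(f"pics/{n}0.png",im);np.savez(f"pics/{n}0.npz",im=im,K=K,D=D,M=M)
E
```

```text
pics
{'time': 0.0, 'qpos': [1.115, 0.287, 1.578, -0.0, 1.279, -0.15], 'dq': [-0.001, 0.0, -0.001, 0.002, -0.001, -0.001], 'joint_efforts': [0.0, -40.598, -29.262, -0.0, 0.006, -0.0], 'eef_pos': [0.203, 0.643, 0.23], 'tcp_rot': [0.152, 0.988, -0.001, -0.0], 'contact_force': [0.24, -1.216, 0.841], 'wrist_torque': [-0.036, 0.021, 0.022], 'finger_force': 0.0, 'opening': 1.001}
[[-0.954  0.301 -0.001]
 [ 0.301  0.954 -0.002]
 [ 0.    -0.002 -1.   ]] 0.0187
scene [[0.451, -0.402, 0.797, -0.57], [-0.892, -0.184, 0.412, -0.475], [-0.019, -0.897, -0.442, 0.695], [0.0, 0.0, 0.0, 1.0]] 474.1260919964504
side [[-0.998, 0.048, -0.036, 0.632], [0.056, 0.548, -0.834, 1.206], [-0.02, -0.835, -0.55, 0.771], [0.0, 0.0, 0.0, 1.0]] 431.1573363694883
wrist [[0.301, 0.915, 0.268, 0.135], [0.954, -0.288, -0.086, 0.665], [-0.002, 0.282, -0.96, 0.373], [0.0, 0.0, 0.0, 1.0]] 287.62857702239666
```

View pics/scene0.png

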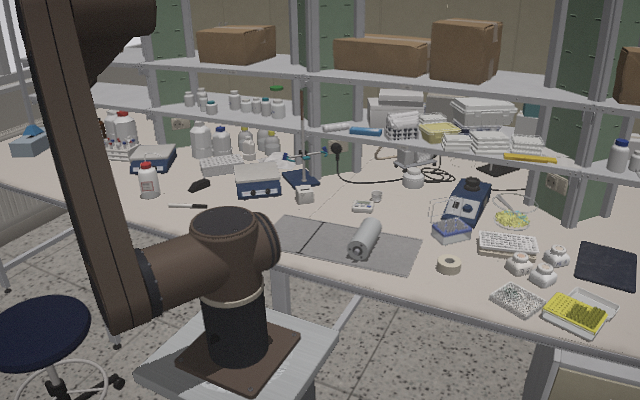

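View pics/side0.png

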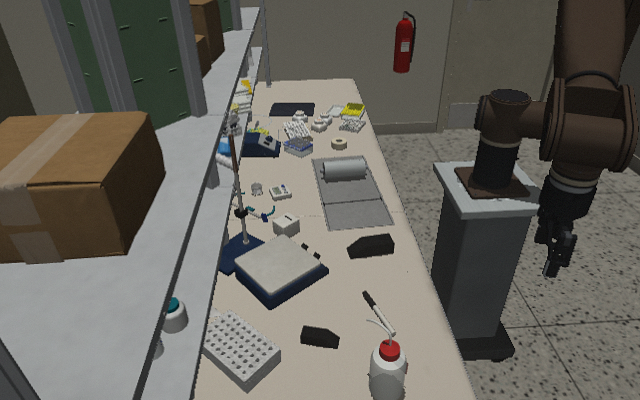

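The scene view shows the roller at (365,240), the line near (315,240) and the tape at (449,265). In the side view, the mat is at (350,190) with the roller at (344,168) and the line at (352,204). Two dark wedges could be the chock: one at side (371,246) and one at side (320,337), which is scene (200,185). I'll measure both and check them in a crop.

```bash
python3 - <<'E'
from h import *
z=np.load("pics/side0.npz");im,K,D,M=[z[k] for k in("im","K","D","M")]
g=im.max(2)
m=((g<60)*255).astype(np.uint8);m[:, :290]=0;m[:,405:]=0;m[:225]=0
cs=cv2.findContours(m,cv2.RETR_EXTERNAL,cv2.CHAIN_APPROX_NONE)[0]
for c in cs:
    if cv2.contourArea(c)>150:
        a=cv2.approxPolyDP(c,2,True).reshape(-1,2);print(cv2.boundingRect(c));
        for u,p0,p1 in zip(a,ray(a,K,D,M,0),ray(a,K,D,M,.036)):print(u,p0.round(3)[:2],p1.round(3)[:2])
cv2.imwrite("pics/crop1.png",cv2.resize(im[140:360,290:440],None,fx=2.7,fy=2.7,interpolation=cv2.INTER_CUBIC))
E
```

```text
(301, 326, 39, 23)
[303 327] [0.646 0.563] [0.646 0.593]
[301 343] [0.652 0.606] [0.651 0.634]
[337 347] [0.576 0.621] [0.578 0.649]
[339 338] [0.569 0.599] [0.572 0.627]
[328 330] [0.591 0.575] [0.593 0.605]
(290, 264, 39, 34)
[328 269] [0.577 0.381] [0.58  0.419]
[321 264] [0.594 0.361] [0.596 0.4  ]
[317 270] [0.605 0.382] [0.607 0.421]
[291 285] [0.673 0.431] [0.671 0.467]
[290 297] [0.675 0.471] [0.673 0.505]
[328 273] [0.578 0.396] [0.581 0.433]
(347, 234, 47, 25)
[393 242] [0.388 0.287] [0.4  0.33]
[389 234] [0.393 0.25 ] [0.404 0.295]
[362 237] [0.471 0.258] [0.479 0.302]
[347 250] [0.52 0.31] [0.525 0.352]
[351 258] [0.513 0.343] [0.518 0.384]
[393 252] [0.397 0.328] [0.408 0.369]
```

View pics/crop1.png

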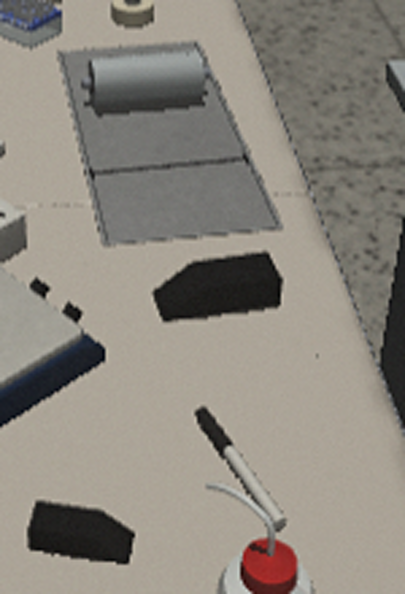

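The crop confirms the choice. The wedge at side (371,246) is about 117 mm long, with its toe toward +x, so it is the larger. The one at (320,337) is only about 78 mm. I'll move above the larger one and use the wrist camera from there.

Request:
arm_command(series=[-3.4,-2.4,0,0,0,-2.5,0,-6.9,-4.8,0,0,0,-5,0,-10.3,-7.2,0,0,0,-7.5,0,-13.7,-9.6,0,0,0,-10,0,-17.2,-12,0,0,0,-12.5,0,-20.6,-14.4,0,0,0,-15,0,-24,-16.8,0,0,0,-17.5,0,-27.5,-19.2,0,0,0,-20,0,-31,-21.6,0,0,0,-22.5,0,-34.3,-23.8,0,0,0,-24.6,0])

```text
time: 0.98
eef_pos: [0.4587, 0.3123, 0.2312]
tcp_rot: [-0.063, 0.998, -0.0, -0.0]
contact_force: [0.7, 0.7, 0.1]
opening: 0.995
finger_force: 0.0
```

Request:
arm_command(series=[0,0,0,0,0,0,0,0,0,0,0,0,0,0,0,0,0,0,0,0,0])

```text
time: 1.23
eef_pos: [0.4578, 0.3141, 0.231]
tcp_rot: [-0.061, 0.998, 0.0, -0.0]
contact_force: [0.2, -0.2, 0.3]
opening: 1.0
finger_force: 0.0
```

```bash
python3 - <<'E'
from h import *
s=telemetry.get_state();print({k:np.round(v,3).tolist() for k,v in s.items()})
im,K,D,M=shot("wrist");cv2.imwrite("pics/wrist1.png",im);np.savez("pics/wrist1.npz",im=im,K=K,D=D,M=M)
E
```

```text
{'time': 1.233, 'qpos': [0.418, 0.023, 1.873, 0.001, 1.246, -1.275], 'dq': [0.036, -0.003, -0.001, -0.001, -0.002, -0.002], 'joint_efforts': [-0.968, -29.814, -29.063, -0.038, -0.009, -0.002], 'eef_pos': [0.458, 0.314, 0.231], 'tcp_rot': [-0.061, 0.998, 0.0, -0.0], 'contact_force': [0.186, -0.163, 0.31], 'wrist_torque': [0.055, -0.016, -0.005], 'finger_force': 0.0, 'opening': 1.0}
```

View pics/wrist1.png

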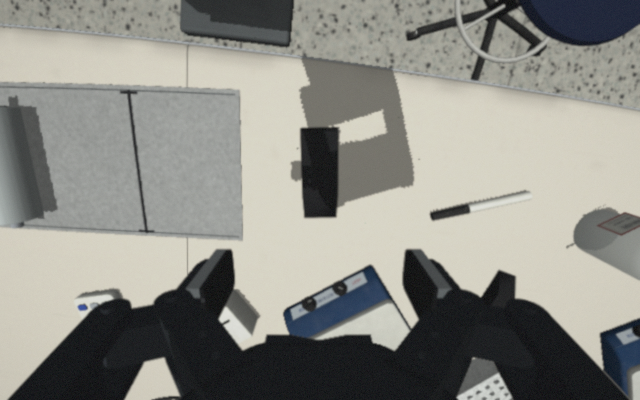

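The wrist view shows the chock at (302–338, 127–216) with its toe at the bottom, which is +x. The line runs from (129,92) to (147,231), the mat's left edge is at u≈241, and the roller is at the far left, partly cut off.

```bash
python3 - <<'E'
from h import *
z=np.load("pics/wrist1.npz");im,K,D,M=[z[k] for k in("im","K","D","M")]
g=im.max(2)
m=((g<70)*255).astype(np.uint8);m[:110]=0;m[235:]=0;m[:,:280]=0;m[:,360:]=0
c=max(cv2.findContours(m,cv2.RETR_EXTERNAL,cv2.CHAIN_APPROX_NONE)[0],key=cv2.contourArea)
a=cv2.approxPolyDP(c,2,True).reshape(-1,2)
for u,p0,p1 in zip(a,ray(a,K,D,M,0),ray(a,K,D,M,.036)):print(u,p0.round(4)[:2],p1.round(4)[:2])
# line
L=[]
for v in range(105,222,3):
    r=g[v,110:170].astype(float); w=np.clip(np.median(r)-25-r,0,None); 
    if w.sum()>0:L.append((110+(w*np.arange(60)).sum()/w.sum(),v))
P=ray(L,K,D,M,.002)[:,:2]
k=np.polyfit(P[:,0],P[:,1],1);print("line y=k x+b",k,np.std(P[:,1]-np.polyval(k,P[:,0])),"yaw deg",np.degrees(np.arctan(k[0])))
print("ends",ray([(129,92),(147,231)],K,D,M,.002).round(4))
print("mat corners",ray([(240,91),(242,238)],K,D,M,.002).round(4))
cv2.imwrite("pics/crop2.png",cv2.resize(im[60:260,0:400],None,fx=2,fy=2,interpolation=cv2.INTER_CUBIC))
E
```

```text
[336 128] [0.3978 0.3294] [0.3968 0.3271]
[301 129] [0.4044 0.2857] [0.4028 0.2876]
[305 216] [0.5194 0.3035] [0.5066 0.3037]
[335 215] [0.5129 0.3442] [0.5008 0.3405]
line y=k x+b [0.08178306 0.03714055] 0.00012512533890614866 yaw deg 4.675418965935452
ends [[0.3845 0.0695 0.002 ]
 [0.5684 0.0849 0.002 ]]
mat corners [[0.3682 0.2071 0.002 ]
 [0.562  0.2193 0.002 ]]
```

View pics/crop2.png

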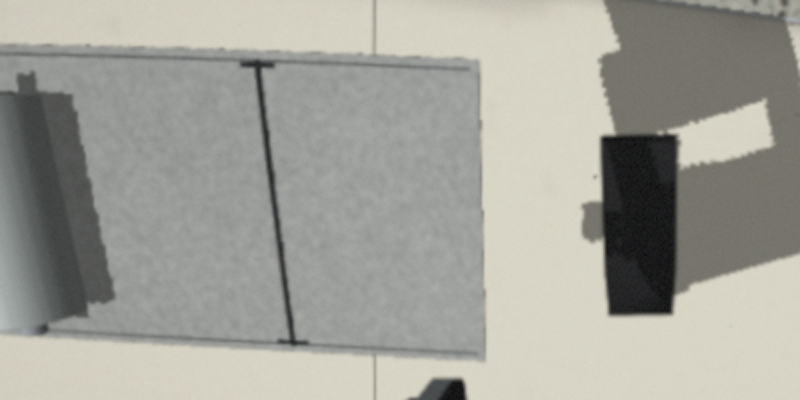

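Request:
arm_command(series=[0.5,0.1,3.5,0,0,-1.1,0,0.9,0.2,7,0,0,-1.1,0,0.9,0.2,11,0,0,-1.1,0,0.9,0.2,15,0,0,-1.1,0,0.9,0.2,18,0,0,-1.1,0,0.9,0.2,20.5,0,0,-1.1,0,0.9,0.2,21.8,0,0,-1.1,0,0.9,0.2,22.5,0,0,-1.1,0,0.9,0.2,22.5,0,0,-1.1,0,0.9,0.2,22.5,0,0,-1.1,0])

```text
time: 2.12
eef_pos: [0.4495, 0.316, 0.0075]
tcp_rot: [-0.072, 0.997, 0.0, 0.001]
contact_force: [0.1, -0.3, -0.1]
opening: 0.999
finger_force: 0.0
```

Request:
arm_command(series=[0,0,0,0,0,0,1,0,0,0,0,0,0,1,0,0,0,0,0,0,1,0,0,0,0,0,0,1,0,0,0,0,0,0,1,0,0,0,0,0,0,1,0,0,0,0,0,0,1,0,0,0,0,0,0,1], force=60)

```text
time: 2.78
eef_pos: [0.4501, 0.3155, 0.0079]
tcp_rot: [-0.071, 0.997, 0.0, 0.001]
contact_force: [0.2, -1.7, 5.1]
opening: 0.5
finger_force: 64.4
```

Request:
arm_command(series=[0,0,-1.5,0,0,0,1,0,0,-4,0,0,0,1,0,0,-8,0,0,0,1,0,0,-12,0,0,0,1,0,-2.5,-15,0,0,0,1,0,-5.5,-17.5,0,0,0,1,0,-9,-19.5,0,0,0,1,-0.1,-12.8,-21,0,0,0,1,-0.2,-16.6,-22.5,0,0,0,1,-0.3,-20.5,-23.5,0,0,0,1])

```text
time: 3.62
eef_pos: [0.4808, 0.1111, 0.2424]
tcp_rot: [-0.072, 0.997, 0.0, 0.001]
contact_force: [1.5, 0.2, -2.0]
opening: 0.505
finger_force: 63.4
```

Request:
arm_command(series=[-0.1,-4,-0.4,0,0,0,1,-0.2,-8,-0.5,0,0,0,1,-0.2,-10.5,-0.5,0,0,0,1,-0.2,-11.4,-0.5,0,0,0,1,-0.2,-11.4,-0.5,0,0,0,1,-0.2,-11.4,-0.5,0,0,0,1])

```text
time: 4.12
eef_pos: [0.4986, 0.0004, 0.2454]
tcp_rot: [-0.071, 0.997, 0.001, -0.001]
contact_force: [-0.0, -0.7, -3.0]
opening: 0.499
finger_force: 63.4
```

```bash
python3 - <<'E'
from h import *
s=telemetry.get_state();print({k:np.round(v,3).tolist() for k,v in s.items()})
im,K,D,M=shot("wrist");cv2.imwrite("pics/wrist2.png",im);np.savez("pics/wrist2.npz",im=im,K=K,D=D,M=M)
E
```

```text
{'time': 4.117, 'qpos': [-0.203, -0.121, 1.985, 0.001, 1.279, -1.916], 'dq': [0.032, -0.005, 0.002, 0.0, 0.001, -0.002], 'joint_efforts': [-0.893, -25.219, -30.42, -0.059, -0.009, -0.012], 'eef_pos': [0.499, 0.0, 0.245], 'tcp_rot': [-0.071, 0.997, 0.001, -0.001], 'contact_force': [-0.049, -0.732, -2.952], 'wrist_torque': [0.041, -0.006, 0.001], 'finger_force': 63.382, 'opening': 0.499}
```

View pics/wrist2.png

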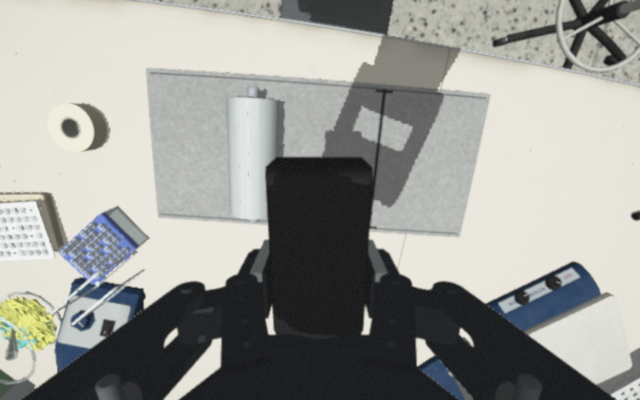

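The wrist view shows the roller at (230–277, 97–220), the line at (384,91)–(375,228), and the tape away at the left (72,127). The chock is held square in the hand at (320,245).

```bash
cat >> h.py <<'E'
def roller(le,re,ends,K,D,M):
    o=M[:3,3]; ns=[]
    for e in(le,re):
        p=cv2.undistortPoints(np.array(e,float).reshape(-1,1,2),K,D).reshape(-1,2)
        d=np.c_[p,np.ones(len(p))]@M[:3,:3].T; d/=np.linalg.norm(d,axis=1)[:,None]
        ns.append(np.linalg.svd(d)[2][2])
    a,b=ns
    if a@b<0:b=-b
    half=np.arccos(a@b)/2; n=a+b; n/=np.linalg.norm(n)   # bisecting plane
    # line: n.(p-o)=0, z=.032
    dirn=np.array([-n[1],n[0],0])/np.hypot(n[0],n[1]); dirn*=np.sign(dirn@[1,1,0]) if abs(dirn[0])>abs(dirn[1]) else 1
    c=(n@o-n[2]*.032)/(n[0]**2+n[1]**2); p0=np.array([n[0]*c,n[1]*c,.032])
    t=[(e-p0)@dirn for e in ray(ends,K,D,M,.062)]
    dist=np.linalg.norm(np.cross(o-p0,dirn))
    mid=p0+dirn*np.mean(t)
    return mid,np.degrees(np.arctan2(dirn[1],dirn[0])),"len",np.ptp(t),"R",dist*np.sin(half)
E
python3 - <<'E'
from h import *
z=np.load("pics/wrist2.npz");im,K,D,M=[z[k] for k in("im","K","D","M")]
g=cv2.cvtColor(im,cv2.COLOR_BGR2GRAY).astype(int)
print(im[150,215:290].mean(1).astype(int).tolist()); print(g[78:106,250].tolist()); print(g[205:232,245].tolist())
L=[];Rr=[]
for v in range(105,211,5):
    r=g[v].astype(float);d=np.diff(cv2.GaussianBlur(r.reshape(1,-1),(5,1),0)[0])
    L.append((220+np.argmax(np.abs(d[220:240]))+.5,v))
    if v<150:Rr.append((262+np.argmin(d[262:290])+.5,v))
print(L,Rr)
k=[]
ll=[]
for v in list(range(95,110,3))+list(range(205,226,3)):
    r=g[v,368:392].astype(float); ll.append((368+np.argmin(r),v))
print(ll)
E
```

```text
[184, 184, 182, 180, 178, 179, 179, 183, 182, 182, 183, 183, 177, 172, 180, 189, 197, 203, 206, 207, 209, 214, 218, 220, 221, 224, 227, 227, 226, 226, 228, 228, 229, 229, 228, 224, 223, 223, 222, 220, 217, 217, 217, 213, 208, 202, 200, 197, 195, 192, 188, 182, 178, 173, 168, 160, 151, 142, 134, 122, 112, 99, 94, 95, 97, 99, 100, 108, 139, 171, 179, 180, 179, 179, 180]
[154, 146, 166, 180, 181, 182, 181, 178, 174, 181, 189, 192, 194, 196, 197, 194, 194, 185, 155, 155, 205, 224, 225, 226, 225, 226, 225, 225]
[227, 226, 227, 226, 227, 227, 226, 226, 226, 226, 226, 225, 223, 208, 169, 157, 174, 184, 203, 222, 229, 231, 231, 232, 231, 232, 231]
[(np.float64(228.5), 105), (np.float64(228.5), 110), (np.float64(228.5), 115), (np.float64(229.5), 120), (np.float64(228.5), 125), (np.float64(229.5), 130), (np.float64(229.5), 135), (np.float64(229.5), 140), (np.float64(229.5), 145), (np.float64(229.5), 150), (np.float64(230.5), 155), (np.float64(230.5), 160), (np.float64(230.5), 165), (np.float64(230.5), 170), (np.float64(230.5), 175), (np.float64(230.5), 180), (np.float64(230.5), 185), (np.float64(230.5), 190), (np.float64(231.5), 195), (np.float64(231.5), 200), (np.float64(231.5), 205), (np.float64(231.5), 210)] [(np.float64(275.5), 105), (np.float64(275.5), 110), (np.float64(275.5), 115), (np.float64(275.5), 120), (np.float64(274.5), 125), (np.float64(274.5), 130), (np.float64(274.5), 135), (np.float64(274.5), 140), (np.float64(274.5), 145)]
[(np.int64(384), 95), (np.int64(383), 98), (np.int64(383), 101), (np.int64(382), 104), (np.int64(382), 107), (np.int64(369), 205), (np.int64(368), 208), (np.int64(368), 211), (np.int64(369), 214), (np.int64(368), 217), (np.int64(368), 220), (np.int64(368), 223)]
```

```bash
python3 - <<'E'
from h import *
z=np.load("pics/wrist2.npz");im,K,D,M=[z[k] for k in("im","K","D","M")]
g=cv2.cvtColor(im,cv2.COLOR_BGR2GRAY).astype(int)
L=[(222+np.argmin(g[v,222:234])+.0,v) for v in range(105,212,4)]
# right: first col where grey falls under 105
Rr=[(262+np.argmax(g[v,262:285]<102)-.0,v) for v in range(105,153,3)]
k=np.polyfit([p[1] for p in L],[p[0] for p in L],1);print(k,np.polyfit([p[1] for p in Rr],[p[0] for p in Rr],1))
print(roller(L,Rr,[(254,97),(248,218.7)],K,D,M))
print("line pts",ray([(384,95),(382,106),(375,228)],K,D,M,.002).round(4), "tick ends")
E
```

```text
[2.93040293e-02 2.23362230e+02] [-1.37254902e-02  2.78625000e+02]
(array([ 0.48724094, -0.08302173,  0.032     ]), np.float64(5.073637607005946), 'len', np.float64(0.13923325045722457), 'R', np.float64(0.029230593415354958))
line pts [[0.3892 0.0695 0.002 ]
 [0.4028 0.0697 0.002 ]
 [0.5685 0.0934 0.002 ]] tick ends
```

Request:
arm_command(series=[0.2,-1,0,0,0,7,1,0.5,-2.3,0,0,0,14,1,0.8,-3.5,1,0,0,21,1,1,-4.7,2,0,0,28,1,1.2,-5.9,3.5,0,0,35,1,1.5,-7,5,0,0,42,1,1.8,-8.2,6.5,0,0,49,1,2,-9.3,8,0,0,56,1,2.3,-10.4,9,0,0,63,1,2.5,-11.4,10,0,0,70,1])

```text
time: 5.0
eef_pos: [0.4903, -0.1148, 0.1451]
tcp_rot: [0.515, 0.857, 0.0, -0.001]
contact_force: [0.6, -0.8, -1.7]
opening: 0.501
finger_force: 63.2
```

Request:
arm_command(series=[0,0,0,0,0,7,1,0,0,1,0,0,14,1,0,0,2,0,0,20,1,0,0,3,0,0,23.4,1,0,0,4,0,0,23.4,1,0,0,4.5,0,0,23.4,1,0,0,4.5,0,0,23.4,1,0,0,4.5,0,0,23.4,1])

```text
time: 5.67
eef_pos: [0.4907, -0.1157, 0.1011]
tcp_rot: [0.676, 0.737, -0.0, -0.0]
contact_force: [1.2, 0.1, -1.4]
opening: 0.504
finger_force: 63.2
```

```bash
python3 - <<'E'
from h import *
s=telemetry.get_state();print({k:np.round(v,4).tolist() for k,v in s.items()})
r=R.from_quat(s["tcp_rot"]).as_matrix();print(r.round(4),"toolx yaw",np.degrees(np.arctan2(r[1,0],r[0,0])))
im,K,D,M=shot("side");cv2.imwrite("pics/side1.png",cv2.resize(im[100:300,240:460],None,fx=2.7,fy=2.7,interpolation=cv2.INTER_CUBIC))
E
```

```text
{'time': 5.6667, 'qpos': [-0.4332, 0.0616, 2.0914, 0.0001, 0.9892, -0.5186], 'dq': [-0.0074, -0.0129, -0.0175, 0.0014, 0.0013, 0.0035], 'joint_efforts': [0.0944, -28.049, -25.5154, 0.0103, 0.023, -0.0041], 'eef_pos': [0.4907, -0.1157, 0.1011], 'tcp_rot': [0.6763, 0.7366, -0.0001, -0.0003], 'contact_force': [1.167, 0.1298, -1.4359], 'wrist_torque': [-0.0117, 0.0317, -0.0646], 'finger_force': 63.1999, 'opening': 0.5041}
[[-8.530e-02  9.964e-01 -5.000e-04]
 [ 9.964e-01  8.530e-02  3.000e-04]
 [ 4.000e-04 -5.000e-04 -1.000e+00]] toolx yaw 94.89243108983909
```

View pics/side1.png

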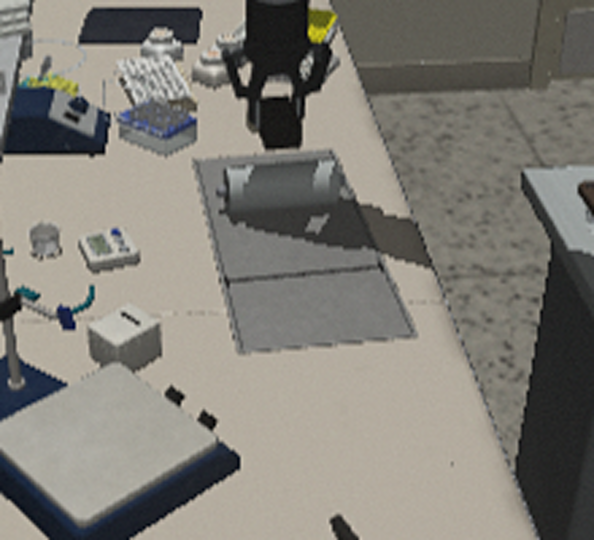

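Request:
arm_command(series=[0,0,1,0,0,0,1,0,0,1.8,0,0,0,1,0,0,2.4,0,0,0,1,0,0,2.6,0,0,0,1,0,0,2.7,0,0,0,1,0,0,2.7,0,0,0,1])

```text
time: 6.22
eef_pos: [0.4905, -0.1164, 0.0739]
tcp_rot: [0.677, 0.736, -0.0, -0.0]
contact_force: [1.0, -0.2, -1.8]
opening: 0.505
finger_force: 63.3
```

Request:
arm_command(series=[0,0,0.1,0,0,0,1,0,0,0.2,0,0,0,1,0,0,0.2,0,0,0,1,0,0,0.2,0,0,0,1])

```text
time: 6.55
eef_pos: [0.4908, -0.1165, 0.0725]
tcp_rot: [0.677, 0.736, 0.0, 0.0]
contact_force: [0.4, 0.3, -1.5]
opening: 0.502
finger_force: 63.3
```

Request:
arm_command(series=[0,0,0.1,0,0,0,1,0,0,0.1,0,0,0,1,0,0,0.1,0,0,0,1])

```text
time: 6.8
eef_pos: [0.4907, -0.1164, 0.0713]
tcp_rot: [0.677, 0.736, -0.0, -0.0]
contact_force: [0.1, -0.1, -1.6]
opening: 0.504
finger_force: 63.3
```

Request:
arm_command(series=[0,0,0.1,0,0,0,1,0,0,0.1,0,0,0,1,0,0,0.1,0,0,0,1])

```text
time: 7.05
eef_pos: [0.4906, -0.1164, 0.0703]
tcp_rot: [0.677, 0.736, -0.0, -0.0]
contact_force: [-0.4, -0.3, -2.1]
opening: 0.505
finger_force: 63.3
```

Request:
arm_command(series=[0,0,0.05,0,0,0,1,0,0,0.05,0,0,0,1,0,0,0.05,0,0,0,1])

```text
time: 7.3
eef_pos: [0.4907, -0.1164, 0.0698]
tcp_rot: [0.677, 0.736, -0.0, -0.0]
contact_force: [0.1, 0.1, -1.8]
opening: 0.506
finger_force: 63.3
```

Request:
arm_command(series=[0,0,0.05,0,0,0,1,0,0,0.05,0,0,0,1,0,0,0.05,0,0,0,1])

```text
time: 7.55
eef_pos: [0.4908, -0.1165, 0.0697]
tcp_rot: [0.677, 0.736, -0.0, 0.0]
contact_force: [-1.9, -0.4, 1.2]
opening: 0.504
finger_force: 63.8
```

Request:
arm_command(series=[0.2,0,0,0,0,0,1,0.6,0,0,0,0,0,1,1.1,0,0,0,0,0,1,1.6,0,0,0,0,0,1,2.1,0,0,0,0,0,1,2.6,0,0,0,0,0,1,2.9,0,0,0,0,0,1,3,0,0,0,0,0,1,3,0,0,0,0,0,1])

```text
time: 8.3
eef_pos: [0.4881, -0.0858, 0.0697]
tcp_rot: [0.677, 0.736, -0.0, -0.0]
contact_force: [-2.3, -0.6, 5.3]
opening: 0.501
finger_force: 64.2
```

Request:
arm_command(series=[0,0,-0.03,0,0,0,1,0,0,-0.03,0,0,0,1])

```text
time: 8.47
eef_pos: [0.4881, -0.0861, 0.0697]
tcp_rot: [0.677, 0.736, -0.0, -0.0]
contact_force: [-2.3, 0.0, 4.3]
opening: 0.505
finger_force: 64.1
```

Request:
arm_command(series=[0,0,-0.04,0,0,0,1,0,0,-0.08,0,0,0,1,0,0,-0.08,0,0,0,1])

```text
time: 8.72
eef_pos: [0.4881, -0.0863, 0.0698]
tcp_rot: [0.677, 0.736, 0.0, 0.0]
contact_force: [0.4, 0.7, -2.3]
opening: 0.505
finger_force: 63.5
```

Request:
arm_command(series=[0,0,0.03,0,0,0,1,0,0,0.03,0,0,0,1,0,0,0.03,0,0,0,1])

```text
time: 8.97
eef_pos: [0.4882, -0.0865, 0.0698]
tcp_rot: [0.677, 0.736, 0.0, -0.0]
contact_force: [-0.2, 0.3, -1.4]
opening: 0.501
finger_force: 63.5
```

Request:
arm_command(series=[0,0,0.01,0,0,0,1,0,0,0.01,0,0,0,1,0,0,0.01,0,0,0,1])

```text
time: 9.22
eef_pos: [0.4881, -0.0865, 0.0699]
tcp_rot: [0.677, 0.736, -0.0, -0.0]
contact_force: [-1.0, 0.2, -1.7]
opening: 0.503
finger_force: 63.5
```

Request:
arm_command(series=[0,0,0.02,0,0,0,1,0,0,0.03,0,0,0,1,0,0,0.03,0,0,0,1])

```text
time: 9.47
eef_pos: [0.4882, -0.0865, 0.0698]
tcp_rot: [0.677, 0.736, -0.0, -0.0]
contact_force: [-0.4, 0.7, 0.2]
opening: 0.505
finger_force: 63.5
```

```bash
python3 - <<'E'
from h import *
F=[]
for i in range(3):
    F.append(telemetry.get_state()["contact_force"]);im,K,D,M=shot("wrist")
print(np.round(F,1))
cv2.imwrite("pics/w3.png",im);np.savez("pics/w3.npz",im=im,K=K,D=D,M=M)
E
```

```text
[[-0.4  0.7  0.2]
 [-0.2 -0.5 -1.3]
 [-1.3  0.5 -0.1]]
```

View pics/w3.png

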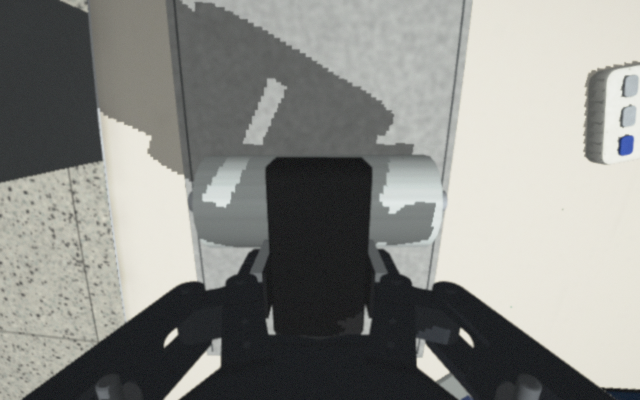

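The roller is under the chock, with its sleeve spanning (192–442, 155–245), and the contact is light. I'll continue the stroke.

Request:
arm_command(series=[0.2,0,0.02,0,0,0,1,0.6,0,0.02,0,0,0,1,1.1,0,0.02,0,0,0,1,1.6,0,0.02,0,0,0,1,2.1,0,0.02,0,0,0,1,2.6,0,0.02,0,0,0,1,2.9,0,0.02,0,0,0,1,3,0,0.02,0,0,0,1])

```text
time: 10.28
eef_pos: [0.4856, -0.056, 0.0698]
tcp_rot: [0.677, 0.736, -0.0, -0.0]
contact_force: [-2.9, -0.7, 3.4]
opening: 0.504
finger_force: 64.0
```

```bash
cat >> h.py <<'E'
def force(n=3):
    F=[]
    for i in range(n):
        F.append(telemetry.get_state()["contact_force"]);r=shot("wrist")
    print("F",np.mean(F,0).round(2),"t",telemetry.get_state()["time"]);return r
E
python3 -c "
from h import *
force(4)"
```

```text
F [-3.23 -0.48  3.94] t 10.4833
```

Request:
arm_command(series=[0.2,0,-0.02,0,0,0,1,0.6,0,-0.03,0,0,0,1,1.1,0,-0.03,0,0,0,1,1.6,0,-0.03,0,0,0,1,2.1,0,-0.04,0,0,0,1,2.6,0,-0.04,0,0,0,1,2.9,0,-0.05,0,0,0,1,3,0,-0.05,0,0,0,1])

```text
time: 11.15
eef_pos: [0.483, -0.026, 0.0698]
tcp_rot: [0.677, 0.736, 0.0, -0.0]
contact_force: [-1.6, -0.2, 1.4]
opening: 0.501
finger_force: 64.0
```

```bash
python3 -c "
from h import *
force(3)"
```

```text
F [-1.67 -0.36  1.5 ] t 11.3
```

Request:
arm_command(series=[0.2,0,0,0,0,0,1,0.7,0,-0.01,0,0,0,1,1.3,0,-0.01,0,0,0,1,1.9,0,-0.02,0,0,0,1,2.5,0,-0.02,0,0,0,1,3.1,0,-0.03,0,0,0,1,3.6,0,-0.03,0,0,0,1,3.9,0,-0.04,0,0,0,1,4,0,-0.04,0,0,0,1])

```text
time: 12.05
eef_pos: [0.4797, 0.0138, 0.0703]
tcp_rot: [0.677, 0.736, -0.0, -0.0]
contact_force: [0.3, -0.2, -2.2]
opening: 0.5
finger_force: 63.6
```

```bash
python3 -c "
from h import *
force(3)"
```

```text
F [ 0.7   0.16 -1.54] t 12.2
```

Request:
arm_command(series=[0,0,-0.5,0,0,0,1,0,0,-2,0,0,0,1,0,0,-3.5,0,0,0,1,-2,0,-3.5,0,0,0,1,-5,0,-3.5,0,0,0,1,-6.8,0,-3.5,0,0,0,1,-7.2,0,-3.5,0,0,0,1,-7.2,0,-3.5,0,0,0,1,-7.2,0,-3.5,0,0,0,1])

```text
time: 12.95
eef_pos: [0.4857, -0.0585, 0.1054]
tcp_rot: [0.677, 0.736, 0.0, -0.0]
contact_force: [0.1, -0.1, -1.6]
opening: 0.502
finger_force: 63.4
```

```bash
python3 - <<'E'
from h import *
im,K,D,M=force(3)
cv2.imwrite("pics/w4.png",im);np.savez("pics/w4.npz",im=im,K=K,D=D,M=M)
s=telemetry.get_state();print(np.round(s["eef_pos"],4))
E
```

```text
F [-0.02 -0.63 -1.73] t 13.1
[ 0.4856 -0.0577  0.1052]
```

View pics/w4.png

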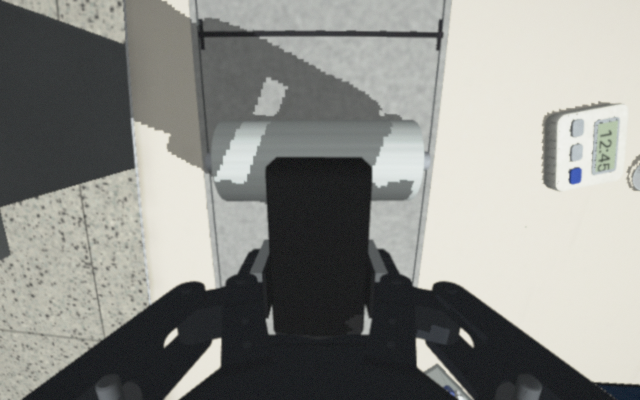

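The roller is at (213–424, 120–200) and the line at (202,34)–(440,35), and the two look parallel. I'll measure both.

```bash
python3 - <<'E'
from h import *
z=np.load("pics/w4.npz");im,K,D,M=[z[k] for k in("im","K","D","M")]
g=cv2.cvtColor(im,cv2.COLOR_BGR2GRAY).astype(float)
for u in(235,250,395,410):print(u,g[112:128,u].astype(int).tolist(),g[192:210,u].astype(int).tolist())
for v in (135,140,180):print(v,g[v,204:224].astype(int).tolist(),g[v,414:434].astype(int).tolist())
cols=list(range(215,430,4));L=[]
for u in cols:
    r=g[26:44,u];w=np.clip(np.median(r)-12-r,0,None)
    if w.sum()>20:L.append((u,26+(w*np.arange(18)).sum()/w.sum()))
P=ray(L,K,D,M,.002)[:,:2];k=np.polyfit(P[:,0],P[:,1],1);print("line yaw",np.degrees(np.arctan(k[0])),np.std(P[:,1]-np.polyval(k,P[:,0])))
print("line ends",ray([(202,34),(440.5,35)],K,D,M,.002).round(4))
E
```

```text
235 [100, 100, 100, 102, 103, 101, 100, 97, 100, 103, 108, 111, 113, 115, 116, 116] [108, 106, 106, 101, 101, 99, 98, 93, 105, 144, 178, 183, 183, 182, 182, 181, 181, 181]
250 [103, 102, 102, 100, 98, 99, 100, 98, 103, 111, 127, 138, 147, 152, 159, 163] [111, 107, 105, 101, 99, 98, 96, 94, 110, 149, 174, 180, 178, 178, 176, 177, 180, 182]
395 [190, 176, 135, 109, 105, 106, 106, 106, 107, 114, 124, 134, 139, 148, 154, 158] [112, 111, 104, 104, 103, 102, 98, 104, 133, 169, 181, 183, 181, 182, 182, 183, 181, 182]
410 [181, 182, 183, 184, 183, 184, 180, 161, 125, 115, 125, 131, 137, 144, 153, 156] [115, 125, 146, 169, 180, 179, 173, 169, 173, 176, 177, 177, 178, 182, 185, 185, 182, 183]
135 [93, 83, 71, 80, 94, 99, 100, 102, 106, 112, 118, 122, 122, 122, 121, 119, 120, 121, 120, 120] [187, 186, 185, 185, 186, 185, 183, 183, 185, 186, 184, 184, 182, 177, 169, 146, 124, 144, 170, 178]
140 [96, 90, 79, 76, 88, 97, 99, 106, 117, 125, 128, 126, 128, 127, 128, 129, 130, 127, 127, 128] [197, 200, 198, 199, 197, 198, 198, 197, 193, 184, 179, 179, 179, 178, 163, 130, 135, 170, 180, 182]
180 [209, 192, 186, 185, 180, 156, 132, 140, 163, 166, 179, 200, 210, 212, 212, 200, 168, 142, 140, 138] [215, 221, 223, 223, 223, 221, 220, 210, 192, 176, 140, 130, 164, 180, 181, 181, 184, 204, 226, 230]
line yaw 4.753594355902023 0.00016522797359364244
line ends [[0.3851 0.0684 0.002 ]
 [0.5692 0.0833 0.002 ]]
```

```bash
cat >> h.py <<'E'
LM=np.array([.4768,.0762]);LY=np.radians(4.72);N=np.array([-np.sin(LY),np.cos(LY)]);A=np.array([N[1],-N[0]])
def rep(r):
    d=r[0][:2]-LM;print("roller",r[0][:2].round(4),"yaw",round(r[1],2),"len",round(r[3],4),"R",round(r[5],4),"| to go n",(-d@N).round(4),"along err",(d@A).round(4))
    s=telemetry.get_state();e=np.array(s["eef_pos"][:2])-r[0][:2];m=R.from_quat(s["tcp_rot"]).as_matrix()
    print("tcp-roller along n",(e@N).round(4),"along A",(e@A).round(4),"toolx yaw",np.degrees(np.arctan2(m[1,0],m[0,0])).round(2),"z",np.round(s["eef_pos"][2],4))
E
python3 - <<'E'
from h import *
z=np.load("pics/w4.npz");im,K,D,M=[z[k] for k in("im","K","D","M")]
T=[(235,120),(250,119.8),(395,120.3),(410,120)];B=[(235,200.7),(250,200.6),(395,200.1)]
rep(roller(T,B,[(212.5,150),(423,150)],K,D,M))
E
```

```text
roller [ 0.4824 -0.0181] yaw 4.91 len 0.1355 R 0.0298 | to go n 0.0945 along err -0.0022
tcp-roller along n -0.0397 along A -0.0001 toolx yaw 94.84 z 0.1052
```

Request:
arm_command(series=[0,0,1.2,0,0,0,1,0,0,2.4,0,0,0,1,0,0,3.2,0,0,0,1,0,0,3.45,0,0,0,1,0,0,3.5,0,0,0,1,0,0,3.55,0,0,0,1,0,0,3.55,0,0,0,1])

```text
time: 13.68
eef_pos: [0.4863, -0.0586, 0.0703]
tcp_rot: [0.677, 0.736, 0.0, 0.0]
contact_force: [-0.4, -0.3, -1.8]
opening: 0.5
finger_force: 63.4
```

```bash
python3 -c "
from h import *
force(3);print(telemetry.get_state()['eef_pos'])"
```

```text
F [-0.28  0.05 -1.76] t 13.8333
[ 0.48619106 -0.05870556  0.07035668]
```

Request:
arm_command(series=[0,0,0.05,0,0,0,1,0,0,0.08,0,0,0,1,0,0,0.1,0,0,0,1,0,0,0.1,0,0,0,1])

```text
time: 14.17
eef_pos: [0.4862, -0.0588, 0.0696]
tcp_rot: [0.677, 0.736, 0.0, 0.0]
contact_force: [-0.8, -0.4, 3.3]
opening: 0.501
finger_force: 63.9
```

```bash
python3 -c "
from h import *
force(3);print(telemetry.get_state()['eef_pos'])"
```

```text
F [-1.37 -0.32  3.73] t 14.3167
[ 0.48621676 -0.0587927   0.06957054]
```

Request:
arm_command(series=[0,0,-0.01,0,0,0,1,0.2,0,-0.01,0,0,0,1,0.7,0,-0.02,0,0,0,1,1.3,0,-0.02,0,0,0,1,1.9,0,-0.03,0,0,0,1,2.5,0,-0.03,0,0,0,1,3.1,0,-0.03,0,0,0,1,3.6,0,-0.04,0,0,0,1,3.9,0,-0.04,0,0,0,1,4,0,-0.04,0,0,0,1])

```text
time: 15.15
eef_pos: [0.4827, -0.0182, 0.0697]
tcp_rot: [0.677, 0.736, 0.0, 0.0]
contact_force: [-1.9, 0.2, 4.9]
opening: 0.5
finger_force: 64.2
```

```bash
python3 -c "
from h import *
force(3);print(telemetry.get_state()['eef_pos'])"
```

```text
F [-2.25 -0.26  5.47] t 15.3
[ 0.48264025 -0.01840539  0.06969812]
```

Request:
arm_command(series=[0,0,-0.03,0,0,0,1,0.1,0,-0.04,0,0,0,1,0.4,0,-0.04,0,0,0,1,0.8,0,-0.05,0,0,0,1,1.3,0,-0.05,0,0,0,1,1.8,0,-0.06,0,0,0,1,2.2,0,-0.06,0,0,0,1,2.4,0,-0.06,0,0,0,1,2.5,0,-0.06,0,0,0,1])

```text
time: 16.05
eef_pos: [0.4804, 0.0067, 0.0698]
tcp_rot: [0.677, 0.736, 0.0, 0.0]
contact_force: [-0.3, 0.9, 1.4]
opening: 0.501
finger_force: 64.0
```

```bash
python3 -c "
from h import *
force(3);print(telemetry.get_state()['eef_pos'])"
```

```text
F [0.05 0.69 1.34] t 16.2
[0.48043626 0.00626032 0.06980626]
```

Request:
arm_command(series=[0.2,0,0,0,0,0,1,0.7,0,0,0,0,0,1,1.3,0,-0.01,0,0,0,1,1.9,0,-0.01,0,0,0,1,2.5,0,-0.01,0,0,0,1,3.1,0,-0.01,0,0,0,1,3.6,0,-0.02,0,0,0,1,3.9,0,-0.02,0,0,0,1,4,0,-0.02,0,0,0,1])

```text
time: 16.95
eef_pos: [0.4767, 0.0467, 0.0699]
tcp_rot: [0.677, 0.736, -0.0, -0.0]
contact_force: [0.6, 0.4, -1.2]
opening: 0.507
finger_force: 63.7
```

```bash
python3 -c "
from h import *
force(3);print(telemetry.get_state()['eef_pos'])"
```

```text
F [ 0.41 -0.01 -1.04] t 17.1
[0.47679187 0.04609769 0.06990328]
```

Request:
arm_command(series=[0,0,0.02,0,0,0,1,0.2,0,0.03,0,0,0,1,0.7,0,0.03,0,0,0,1,1.3,0,0.03,0,0,0,1,1.9,0,0.03,0,0,0,1,2.5,0,0.03,0,0,0,1,3.1,0,0.04,0,0,0,1,3.6,0,0.04,0,0,0,1,3.9,0,0.04,0,0,0,1,4,0,0.04,0,0,0,1])

```text
time: 17.93
eef_pos: [0.4735, 0.0865, 0.0698]
tcp_rot: [0.677, 0.736, -0.0, -0.0]
contact_force: [-3.0, 0.5, 3.0]
opening: 0.505
finger_force: 63.8
```

```bash
python3 -c "
from h import *
force(3);print(telemetry.get_state()['eef_pos'])"
```

```text
F [-3.1  -0.02  2.77] t 18.0833
[0.47362172 0.08592506 0.06979821]
```

Request:
arm_command(series=[0.2,0,-0.01,0,0,0,1,0.7,0,-0.01,0,0,0,1,1.3,0,-0.01,0,0,0,1,1.9,0,-0.01,0,0,0,1,2.5,0,-0.02,0,0,0,1,3.1,0,-0.02,0,0,0,1,3.6,0,-0.02,0,0,0,1,3.9,0,-0.02,0,0,0,1,4.1,0,-0.02,0,0,0,1,4.1,0,-0.02,0,0,0,1])

```text
time: 18.92
eef_pos: [0.4703, 0.1272, 0.0699]
tcp_rot: [0.677, 0.736, 0.0, 0.0]
contact_force: [0.1, 0.4, -1.0]
opening: 0.506
finger_force: 63.8
```

```bash
python3 -c "
from h import *
force(3);print(telemetry.get_state()['eef_pos'])"
```

```text
F [-0.14  0.47 -0.77] t 19.0667
[0.47042485 0.12663949 0.06986768]
```

Request:
arm_command(series=[0,0,-0.5,0,0,0,1,0,0,-2,0,0,0,1,0,0,-3.5,0,0,0,1,-2,0,-3.5,0,0,0,1,-5,0,-3.5,0,0,0,1,-8,0,-3.5,0,0,0,1,-9,0,-3.5,0,0,0,1,-9.2,0,-3.5,0,0,0,1,-9.2,0,-3.5,0,0,0,1])

```text
time: 19.82
eef_pos: [0.478, 0.0347, 0.1049]
tcp_rot: [0.678, 0.735, 0.0, -0.0]
contact_force: [0.6, 0.1, -2.5]
opening: 0.502
finger_force: 63.4
```

```bash
cat >> h.py <<'E'
def auto():
    im,K,D,M=force(2)
    np.savez("pics/last.npz",im=im,K=K,D=D,M=M);cv2.imwrite("pics/last.png",im)
    g=cv2.GaussianBlur(cv2.cvtColor(im,cv2.COLOR_BGR2GRAY).astype(np.float32),(3,3),0)
    return g,K,D,M
E
python3 - <<'E'
from h import *
g,K,D,M=auto()
s=telemetry.get_state();print(s['eef_pos'])
for u in(225,235,250,380,395,405):print(u,g[108:130,u].astype(int).tolist(),g[188:212,u].astype(int).tolist())
for v in (135,145,155,165):print(v,g[v,196:226].astype(int).tolist(),g[v,410:440].astype(int).tolist())
E
```

```text
F [ 0.3   0.35 -2.37] t 19.9167
[0.47774841 0.03572219 0.10476098]
225 [98, 97, 98, 99, 100, 100, 101, 100, 99, 97, 96, 96, 97, 99, 103, 107, 109, 111, 113, 115, 116, 118] [111, 110, 109, 108, 108, 107, 107, 106, 104, 101, 98, 96, 102, 121, 149, 169, 176, 177, 179, 180, 180, 180, 179, 177]
235 [101, 102, 103, 103, 103, 103, 103, 103, 102, 102, 102, 102, 101, 102, 104, 107, 110, 111, 113, 115, 116, 118] [112, 110, 109, 109, 109, 108, 107, 105, 103, 100, 97, 95, 97, 111, 139, 166, 179, 182, 181, 180, 180, 181, 182, 183]
250 [103, 106, 106, 106, 106, 105, 104, 102, 100, 100, 99, 100, 102, 106, 114, 124, 134, 143, 150, 156, 161, 167] [115, 111, 109, 109, 108, 109, 108, 107, 103, 101, 98, 95, 96, 110, 137, 162, 173, 175, 175, 175, 176, 176, 176, 176]
380 [186, 186, 186, 187, 188, 188, 183, 164, 132, 109, 101, 101, 103, 108, 117, 126, 134, 141, 148, 154, 160, 166] [134, 120, 115, 114, 112, 111, 110, 107, 105, 103, 101, 101, 111, 138, 166, 181, 184, 184, 184, 183, 183, 184, 184, 183]
395 [184, 185, 186, 187, 186, 183, 165, 133, 109, 102, 102, 104, 105, 109, 116, 125, 134, 141, 147, 153, 159
[... 868 characters left out ...]
1, 208, 201, 192, 185, 178, 154, 109, 69, 63, 91, 134, 167, 181, 185, 188, 197, 212, 225, 230]
155 [134, 134, 134, 133, 132, 128, 119, 108, 101, 99, 98, 97, 99, 106, 118, 127, 132, 133, 133, 132, 133, 133, 133, 133, 133, 133, 133, 133, 133, 132] [225, 225, 225, 225, 225, 225, 225, 225, 225, 225, 225, 223, 212, 187, 159, 144, 139, 135, 120, 98, 95, 128, 167, 186, 193, 203, 217, 227, 231, 231]
165 [134, 134, 133, 133, 134, 133, 129, 121, 111, 106, 104, 104, 105, 109, 117, 124, 128, 129, 129, 129, 129, 129, 129, 129, 130, 129, 129, 129, 130, 130] [227, 227, 227, 227, 227, 227, 227, 227, 227, 227, 226, 224, 217, 205, 196, 194, 194, 193, 190, 186, 186, 187, 188, 192, 205, 221, 230, 231, 231, 231]
```

```bash
python3 - <<'E'
from h import *
z=np.load("pics/last.npz");im,K,D,M=[z[k] for k in("im","K","D","M")]
T=[(235,120.7),(250,120.7),(380,120.5),(395,120.6)];B=[(225,201.7),(235,201.9),(250,202),(380,201),(395,200.9)]
rep(roller(T,B,[(210,150),(423,150)],K,D,M))
print("expected line ends px",proj([[*(LM+A*.0925),.002],[*(LM-A*.0925),.002],[*(LM+A*.075),.002],[*(LM-A*.075),.002]],K,D,M).round(1))
cv2.imwrite("pics/crop5.png",cv2.resize(im[100:220,180:460],None,fx=2.8,fy=2.8,interpolation=cv2.INTER_CUBIC))
E
```

```text
roller [0.474  0.0744] yaw 4.94 len 0.1368 R 0.0299 | to go n 0.0016 along err -0.0029
tcp-roller along n -0.0389 along A 0.0005 toolx yaw 94.78 z 0.1048
expected line ends px [[428.6 154.8]
 [212.  154.7]
 [408.3 154.7]
 [232.3 154.6]]
```

View pics/crop5.png

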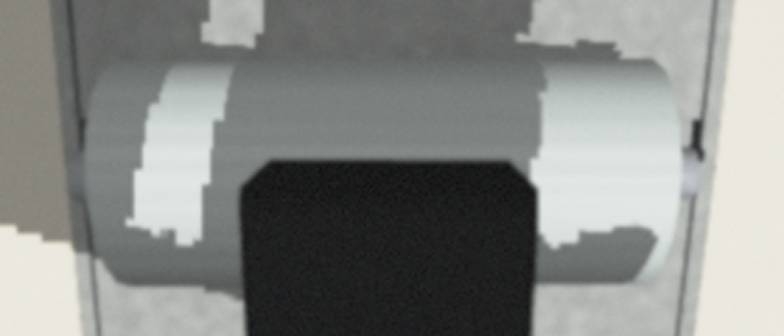

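The roller is 1.6 mm short of the line and 0.2° off it, and its middle is within 3 mm of the line's middle. The ticks show at both ends: crop (697,135) and (83,130). Next I'll carry the chock over the roller to the far side and lower it there.

Request:
arm_command(series=[1,0,0,0,0,0,1,3,0,0,0,0,0,1,6,0,0,0,0,0,1,9,0,0,0,0,0,1,12,0,0,0,0,0,1,14,0,0,0,0,0,1,14.8,0,1,0,0,0,1,14.8,0,3,0,0,0,1,14.8,0,5,0,0,0,1,14.8,0,6.5,0,0,0,1])

```text
time: 20.75
eef_pos: [0.4641, 0.1835, 0.0379]
tcp_rot: [0.676, 0.737, -0.001, -0.001]
contact_force: [-0.5, -0.9, -2.3]
opening: 0.499
finger_force: 63.4
```

Request:
arm_command(series=[0,0,1,0,0,0,1,0,0,1.8,0,0,0,1,0,0,2.4,0,0,0,1,0,0,2.6,0,0,0,1,0,0,2.7,0,0,0,1,0,0,2.7,0,0,0,1])

```text
time: 21.25
eef_pos: [0.4662, 0.1826, 0.0134]
tcp_rot: [0.677, 0.736, 0.0, 0.0]
contact_force: [-0.4, 0.6, -1.6]
opening: 0.497
finger_force: 63.4
```

```bash
python3 - <<'E'
from h import *
force(3)
s=telemetry.get_state();e=np.array(s['eef_pos']);d=e[:2]-np.array([.474,.0744]);print(e.round(4),"n",(d@N).round(4),"A",(d@A).round(4))
E
```

```text
F [ 0.26  0.6  -1.63] t 21.4
[0.4664 0.1826 0.0137] n 0.1085 A 0.0013
```

Request:
arm_command(series=[-0.3,0,0.1,0,0,0,1,-0.7,-0.1,0.2,0,0,0,1,-1.1,-0.1,0.25,0,0,0,1,-1.5,-0.1,0.25,0,0,0,1,-1.8,-0.1,0.25,0,0,0,1,-2,-0.1,0.25,0,0,0,1,-2,-0.1,0.25,0,0,0,1])

```text
time: 21.98
eef_pos: [0.4665, 0.162, 0.0104]
tcp_rot: [0.677, 0.736, 0.0, 0.0]
contact_force: [0.0, 0.2, -2.0]
opening: 0.5
finger_force: 63.4
```

```bash
cat >> h.py <<'E'
def where():
    im,K,D,M=force(3)
    s=telemetry.get_state();e=np.array(s['eef_pos']);d=e[:2]-np.array([.474,.0744]);print(e.round(4),"n",(d@N).round(4),"A",(d@A).round(4))
E
python3 -c "
from h import *
where()"
```

```text
F [ 0.39  0.11 -1.66] t 22.1333
[0.4664 0.1625 0.0105] n 0.0884 A -0.0003
```

Request:
arm_command(series=[0,0,0.04,0,0,0,1,0,0,0.07,0,0,0,1,0,0,0.09,0,0,0,1,0,0,0.09,0,0,0,1])

```text
time: 22.47
eef_pos: [0.4664, 0.1627, 0.0099]
tcp_rot: [0.677, 0.736, -0.0, -0.0]
contact_force: [-2.0, 0.4, 2.2]
opening: 0.506
finger_force: 64.0
```

```bash
python3 -c "
from h import *
where()"
```

```text
F [-1.54  0.36  2.53] t 22.6167
[0.4665 0.1627 0.0099] n 0.0886 A -0.0003
```

Request:
arm_command(series=[0,0,-0.02,0,0,0,1,0,0,-0.04,0,0,0,1,-0.1,0,-0.04,0,0,0,1,-0.2,0,-0.04,0,0,0,1,-0.3,0,-0.04,0,0,0,1,-0.4,0,-0.04,0,0,0,1,-0.4,0,-0.04,0,0,0,1])

```text
time: 23.2
eef_pos: [0.4669, 0.1583, 0.0099]
tcp_rot: [0.677, 0.736, 0.0, 0.0]
contact_force: [-0.3, 0.3, -0.5]
opening: 0.505
finger_force: 63.6
```

```bash
cat >> h.py <<'E'
def edges(cam,n=2):
    """rows/cols of sleeve silhouette along n-direction at both ends, from tracked template shift"""
    ims=[shot(cam) for _ in range(n)];_,K,D,M=ims[0]
    return np.mean([cv2.cvtColor(i[0],cv2.COLOR_BGR2GRAY) for i in ims],0).astype(np.float32),K,D,M
E
python3 - <<'E'
from h import *
where()
for c in("scene","side"):
    g,K,D,M=edges(c,2);np.savez(f"pics/base_{c}.npz",g=g,K=K,D=D,M=M)
    r=np.array([.474,.0744]);P=[[*(r+a*A),.062] for a in(-.068,.068)]+[[*(r+a*A-.001*N),.062] for a in(-.068,.068)]
    print(c,proj(P,K,D,M).round(1).tolist())
    x=proj([[*(r+a*A+b*N),.032] for a in(-.06,.06) for b in(-.045,.045)],K,D,M);u0,v0=x.min(0).astype(int);u1,v1=x.max(0).astype(int)
    cv2.imwrite(f"pics/b_{c}.png",g)
    print(u0,v0,u1,v1)
E
```

```text
F [ 0.25 -0.37 -0.52] t 23.35
[0.4668 0.1583 0.0099] n 0.0842 A -0.0002
scene [[302.0, 228.9], [320.4, 207.5], [302.3, 229.0], [320.7, 207.5]]
288 215 333 239
side [[374.9, 182.5], [331.9, 186.4], [374.8, 182.3], [331.9, 186.2]]
332 183 375 202[ WARN:0@1.640] global loadsave.cpp:1063 imwrite_ Unsupported depth image for selected encoder is fallbacked to CV_8U.
```

Request:
arm_command(series=[-0.05,0,0,0,0,0,1,-0.1,0,0,0,0,0,1,-0.15,0,0,0,0,0,1,-0.2,0,0,0,0,0,1,-0.2,0,0,0,0,0,1])

```text
time: 23.97
eef_pos: [0.4668, 0.1566, 0.0099]
tcp_rot: [0.677, 0.736, -0.0, -0.0]
contact_force: [-0.3, 0.0, 0.7]
opening: 0.506
finger_force: 63.6
```

```bash
cat >> h.py <<'E'
def moved():
    where()
    for c,(u0,v0,u1,v1),st in(("scene",(284,205,330,245),None),("side",(360,172,384,205),None),("side",(322,176,346,208),None)):
        b=np.load(f"pics/base_{c}.npz")["g"];g=edges(c,2)[0]
        a=b[v0:v1,u0:u1];t=g[v0:v1,u0:u1]
        # shift by least squares on gradients (brightness constancy)
        gx=cv2.Sobel(a,cv2.CV_32F,1,0,scale=1/8);gy=cv2.Sobel(a,cv2.CV_32F,0,1,scale=1/8)
        G=np.c_[gx.ravel(),gy.ravel()];d=-np.linalg.lstsq(G,(t-a).ravel(),rcond=None)[0]
        print(c,"shift px",d.round(2),"absdiff",np.abs(t-a).mean().round(2))
E
python3 -c "
from h import *
moved()"
```

```text
F [0.02 0.22 0.13] t 24.1167
[0.4668 0.1566 0.0099] n 0.0825 A -0.0005
scene shift px [0.29 0.04] absdiff 2.25
side shift px [-0.15 -0.39] absdiff 3.73
side shift px [-0.03 -0.18] absdiff 2.0
```

Request:
arm_command(series=[-0.03,0,0,0,0,0,1,-0.06,0,0,0,0,0,1,-0.1,0,0,0,0,0,1,-0.1,0,0,0,0,0,1])

```text
time: 24.75
eef_pos: [0.467, 0.1554, 0.0099]
tcp_rot: [0.677, 0.736, -0.0, 0.0]
contact_force: [0.5, 0.9, -0.9]
opening: 0.507
finger_force: 63.6
```

```bash
python3 -c "
from h import *
moved();i=shot('scene')[0];cv2.imwrite('pics/sc.png',i)
b=np.load('pics/base_scene.npz')['g'];g=cv2.cvtColor(i,cv2.COLOR_BGR2GRAY).astype(int)
for v in (212,220,228): print(v,b[v,284:330:1].astype(int).tolist(),'\n   ',g[v,284:330].tolist())
"
```

```text
F [ 0.39  0.69 -0.14] t 24.9
[0.467  0.1555 0.0099] n 0.0814 A -0.0003
scene shift px [0.73 0.14] absdiff 5.3
side shift px [-0.27 -0.57] absdiff 5.54
side shift px [-0.12 -0.36] absdiff 3.22
212 [49, 48, 46, 48, 52, 52, 48, 44, 43, 152, 201, 196, 194, 195, 195, 195, 195, 195, 195, 195, 197, 195, 195, 195, 195, 195, 197, 182, 160, 170, 176, 183, 184, 188, 189, 190, 190, 191, 188, 188, 186, 184, 185, 191, 196, 196] 
    [44, 49, 49, 46, 44, 51, 50, 49, 44, 60, 157, 201, 196, 196, 196, 195, 196, 196, 195, 196, 196, 196, 197, 196, 196, 195, 197, 187, 164, 163, 175, 181, 185, 186, 187, 189, 190, 191, 191, 188, 186, 184, 184, 181, 189, 197]
220 [46, 44, 43, 41, 44, 41, 44, 42, 41, 39, 39, 32, 45, 120, 162, 162, 160, 158, 158, 158, 154, 159, 174, 178, 182, 185, 187, 189, 190, 190, 190, 188, 186, 186, 183, 182, 178, 175, 170, 167, 162, 155, 148, 138, 121, 150] 
    [48, 46, 43, 42, 43, 43, 48, 42, 46, 39, 42, 38, 38, 66, 130, 162, 159, 159, 158, 158, 155, 159, 168, 177, 180, 185, 185, 190, 189, 191, 190, 189, 188, 185, 182, 183, 179, 176, 172, 167, 165, 156, 152, 144, 130, 126]
228 [108, 68, 41, 44, 44, 46, 46, 44, 48, 55, 55, 53, 50, 82, 145, 177, 180, 182, 185, 187, 189, 191, 189, 188, 187, 185, 182, 180, 180, 177, 173, 167, 165, 160, 155, 149, 143, 131, 119, 106, 93, 87, 86, 85, 128, 159] 
    [96, 100, 56, 43, 42, 45, 44, 42, 46, 48, 53, 53, 49, 65, 131, 172, 180, 181, 185, 186, 188, 190, 191, 188, 187, 186, 185, 182, 180, 177, 176, 172, 166, 164, 158, 151, 145, 139, 126, 111, 98, 92, 87, 85, 125, 161]
```

The roller edge shifted by about 0.5 px in the scene view as I crept the last 3 mm, so the toe is touching it. I'll release and check from above.

Request:
arm_command(series=[0,0,0,0,0,0,0.45,0,0,0,0,0,0,0.3,0,0,0,0,0,0,0.1,0,0,0,0,0,0,0,0,0,0,0,0,0,0,0,0,0,0,0,0,0,0,0,0,0,0,0,0])

```text
time: 25.83
eef_pos: [0.4669, 0.1556, 0.0099]
tcp_rot: [0.677, 0.736, 0.0, -0.0]
contact_force: [0.1, -0.0, 1.0]
opening: 1.002
finger_force: 0.0
```

Request:
arm_command(series=[0,0,-1,0,0,0,0,0,0,-3,0,0,0,0,0,0,-6,0,0,0,0,0,0,-10,0,0,0,0,0,0,-14,0,0,0,0,-3,0,-16,0,0,0,0,-7,0,-17,0,0,0,0,-9.5,0,-17,0,0,0,0,-10,0,-17,0,0,0,0,-10,0,-17,0,0,0,0])

```text
time: 26.67
eef_pos: [0.4754, 0.0548, 0.1807]
tcp_rot: [0.678, 0.735, 0.0, 0.0]
contact_force: [0.4, 0.2, -0.5]
opening: 1.001
finger_force: 0.0
```

```bash
python3 - <<'E'
from h import *
g,K,D,M=auto();s=telemetry.get_state();print(np.round(s["eef_pos"],4),s["opening"],s["time"])
r=np.array([.474,.0744])
print("roller edges",proj([[*(r+a*A),.062] for a in(-.07,0,.07)],K,D,M).round(0).tolist())
print("line ends",proj([[*(LM+a*A),.002] for a in(-.093,.093)],K,D,M).round(1).tolist())
print("chock",proj([[*(r+.074*N+b*N),.036] for b in(-.02,.058)],K,D,M).round(0).tolist())
print("cam",M[:3,3].round(3))
E
```

```text
F [-0.16 -0.19 -0.22] t 26.7667
[0.4749 0.0564 0.1797] 1.0031377660844893 26.7667
roller edges [[242.0, 177.0], [318.0, 177.0], [394.0, 177.0]]
line ends [[238.0, 164.7], [403.5, 164.6]]
chock [[318.0, 116.0], [318.0, 25.0]]
cam [0.47  0.127 0.323]
```

```bash
python3 - <<'E'
from h import *
z=np.load("pics/last.npz");im,K,D,M=[z[k] for k in("im","K","D","M")]
g=cv2.GaussianBlur(cv2.cvtColor(im,cv2.COLOR_BGR2GRAY).astype(np.float32),(3,3),0)
for u in(255,275,360,380):print(u,130,g[130:165,u].astype(int).tolist(),"\n  190",g[190:216,u].astype(int).tolist())
print("col318 r100",g[100:170,318].astype(int).tolist())
for v in(40,80,110):print(v,"c280",g[v,280:360].astype(int).tolist())
for v in(160,165,172,180):print(v,g[v,228:256].astype(int).tolist(),g[v,386:416].astype(int).tolist())
E
```

```text
255 130 [187, 188, 188, 187, 186, 185, 179, 159, 128, 107, 102, 102, 102, 107, 117, 129, 138, 143, 148, 149, 143, 132, 125, 125, 128, 129, 128, 127, 127, 127, 127, 129, 130, 130, 130] 
  190 [115, 113, 111, 112, 126, 152, 177, 184, 178, 167, 159, 159, 168, 177, 182, 182, 182, 183, 184, 186, 187, 187, 187, 187, 186, 183]
275 130 [178, 178, 180, 181, 182, 181, 173, 152, 123, 104, 99, 98, 99, 102, 106, 109, 112, 114, 116, 118, 120, 122, 123, 125, 126, 126, 126, 126, 127, 128, 129, 129, 130, 131, 131] 
  190 [115, 114, 113, 110, 108, 107, 107, 112, 127, 144, 156, 164, 174, 182, 186, 187, 186, 184, 182, 181, 181, 181, 182, 183, 184, 183]
360 130 [182, 179, 177, 177, 174, 164, 145, 124, 110, 105, 104, 103, 104, 111, 121, 131, 140, 146, 151, 156, 158, 157, 152, 144, 135, 129, 128, 127, 127, 127, 127, 128, 129, 130, 130] 
  190 [217, 216, 212, 209, 207, 203, 198, 191, 183, 174, 168, 171, 178, 184, 185, 186, 184, 183, 184, 186, 187, 188, 187, 186, 184, 183]
380 130 [182, 182, 183, 184, 185, 179, 162, 135, 117, 113, 115, 115, 112, 113, 119, 127, 131, 128, 122, 120, 121, 122, 124, 125, 126, 126
[... 2039 characters left out ...]
, 120, 110, 101, 98, 97, 95, 88, 78, 67, 62, 72, 104, 147, 177, 191, 205, 220, 229, 231, 231, 231, 232, 232]
172 [232, 231, 230, 219, 195, 174, 162, 148, 127, 112, 108, 107, 108, 109, 115, 123, 129, 131, 131, 131, 131, 131, 130, 130, 130, 130, 131, 131] [134, 134, 134, 134, 135, 135, 141, 156, 176, 190, 194, 194, 191, 179, 149, 113, 102, 128, 163, 181, 188, 198, 215, 227, 231, 231, 232, 232, 231, 231]
180 [232, 231, 230, 223, 207, 192, 185, 179, 162, 143, 143, 157, 165, 165, 159, 145, 132, 126, 125, 125, 124, 124, 124, 125, 124, 124, 125, 125] [127, 128, 128, 128, 128, 130, 139, 155, 171, 179, 182, 183, 183, 181, 173, 159, 154, 166, 181, 190, 201, 216, 227, 231, 231, 231, 231, 231, 231, 231]
```

```bash
python3 - <<'E'
from h import *
z=np.load("pics/last.npz");im,K,D,M=[z[k] for k in("im","K","D","M")]
for b in(200.3,200.9):
    T=[(255,142.6),(275,142.5),(360,142.4),(380,142.6)];B=[(255,b+.2),(360,b),(380,b)]
    rep(roller(T,B,[(242.5,165),(393.3,165)],K,D,M))
print("line row -> d", ((ray([(241,165),(398,165)],K,D,M,.002)[:,:2]-LM)@N).round(4))
# chock: side edges at two rows; heel edge
g=cv2.GaussianBlur(cv2.cvtColor(im,cv2.COLOR_BGR2GRAY).astype(np.float32),(3,3),0)
pts=[]
for v in range(30,125,8):
    r=g[v];l=290+np.argmax(r[290:310]<65);q=335+np.argmax(r[335:355]>65);pts.append(((l+q)/2-.5,v))
P=ray(pts,K,D,M,.036)[:,:2];k=np.polyfit(P[:,1],P[:,0],1);print("chock axis yaw",np.degrees(np.arctan2(1,k[0])),"A offs vs LM",((P-LM)@A).round(4)[[0,-1]])
c=g[:60,318];print("heel col",c[:40].astype(int).tolist())
E
```

```text
roller [0.4738 0.0734] yaw 4.75 len 0.1377 R 0.0294 | to go n 0.0025 along err -0.0032
tcp-roller along n -0.017 along A -0.0004 toolx yaw 94.75 z 0.1797
roller [0.4739 0.0731] yaw 4.75 len 0.1377 R 0.0297 | to go n 0.0029 along err -0.0032
tcp-roller along n -0.0167 along A -0.0004 toolx yaw 94.75 z 0.1797
line row -> d [-0.0004 -0.0004]
chock axis yaw 94.54765907533705 A offs vs LM [-0.0026 -0.0031]
heel col [227, 228, 228, 228, 228, 228, 228, 228, 228, 228, 229, 228, 229, 229, 229, 229, 229, 228, 228, 228, 229, 229, 226, 208, 159, 97, 54, 40, 42, 45, 45, 46, 46, 47, 46, 46, 46, 45, 45, 46]
```

```bash
python3 - <<'E'
from h import *
z=np.load("pics/last.npz");K,D,M=[z[k] for k in("K","D","M")]
h=ray([(318,24.7)],K,D,M,.036)[0,:2];print("chock origin n from line",((h-LM)@N-.058).round(4))
for c in("scene","side"):
    b=np.load(f"pics/base_{c}.npz")["g"];g=edges(c,2)[0]
    if c=="scene":
        for v in(222,228,232):print(v,b[v,310:334].astype(int).tolist(),g[v,310:334].astype(int).tolist())
E
```

```text
chock origin n from line 0.0731
222 [190, 189, 189, 188, 187, 184, 183, 181, 178, 175, 171, 168, 163, 157, 151, 143, 131, 118, 107, 138, 175, 191, 197, 197] [107, 106, 107, 107, 107, 107, 107, 110, 109, 109, 107, 107, 107, 131, 153, 146, 134, 120, 105, 113, 160, 189, 195, 195]
228 [182, 180, 180, 177, 173, 167, 165, 160, 155, 149, 143, 131, 119, 106, 93, 87, 86, 85, 128, 159, 158, 159, 159, 160] [108, 106, 106, 108, 106, 106, 106, 105, 107, 105, 125, 137, 126, 111, 98, 89, 85, 82, 123, 157, 157, 157, 158, 157]
232 [176, 172, 166, 163, 159, 150, 146, 139, 130, 116, 102, 93, 89, 87, 90, 129, 159, 157, 155, 156, 157, 159, 159, 158] [180, 174, 168, 163, 159, 153, 146, 139, 132, 121, 106, 97, 89, 86, 85, 125, 159, 154, 153, 154, 154, 156, 155, 157]
```

```bash
python3 - <<'E'
from h import *
z=np.load("pics/w4.npz");im,K,D,M=[z[k] for k in("im","K","D","M")]
g=cv2.cvtColor(im,cv2.COLOR_BGR2GRAY).astype(int);print(g[150:166,300].tolist(),g[150:166,340].tolist())
t=np.array([.4857,-.0581,.1053])
h=ray([(300,156.8),(340,156.8)],K,D,M,t[2]+.0282)[:,:2];d=(h-t[:2])@N;print("heel n rel tcp",d.round(4),"-> origin rel tcp",(d-.058).round(4))
print("tcp at release n rel line",((np.array([.4669,.1556])-LM)@N).round(4))
E
```

```text
[129, 129, 131, 131, 131, 129, 106, 65, 31, 27, 25, 25, 23, 19, 21, 23] [130, 131, 131, 134, 134, 128, 112, 74, 40, 29, 23, 21, 27, 26, 23, 23]
heel n rel tcp [0.0565 0.0566] -> origin rel tcp [-0.0015 -0.0014]
tcp at release n rel line 0.0799
```

```bash
python3 - <<'E'
from h import *
z=np.load("pics/w4.npz");K,D,M=[z[k] for k in("K","D","M")]
t=np.array([.4857,-.0581,.1053])
h=ray([(300,156.8),(340,156.8)],K,D,M,t[2]-.0078)[:,:2];d=(h-t[:2])@N;print("origin rel tcp",(d-.060).round(4))
E
```

```text
origin rel tcp [-0.0082 -0.0082]
```

```bash
python3 -c "
from h import *
print(ctrl.sign_off())"
```

```text
the job is handed in; nothing more can be done
None
```

The job is handed in: the roller is square with the line (within about 0.1°) and about 3 mm off its middle both across and along it, and the chock is flat on the mat and released, with its thin edge at the middle of the roller (measured gap 0 to 2 mm); pressing force briefly read about 7 N once, above the 1–5 N range.

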